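# Pack the craft caddy with the closed containers

### The arm

A 6-joint arm with a two-finger parallel gripper is mounted at the origin on the work surface. World frame = base frame: x ahead of the robot, y to its left, z up, the work surface at z = 0. Lengths are in mm, angles in degrees, forces in N, time in s.
With the tool pointing down it reaches from about 350 to 850 mm from the base axis. Payload 8.1 kg.
Tool frame: the origin (TCP) lies at the centre of the arm's flange, where the gripper is bolted on; the fingertips stand 173 mm ahead of it and the grasp point (between the pads) lies 155 mm ahead of it; z points along the fingers, y is the line along which they close (so a half turn about z gives the same grasp; the last joint's range is limited). The gripper opens to 85 mm and grips with 20 to 120 N. Pads are 22 mm wide; open, the fingers measure 114 mm over their backs; the gripper's body (76 mm by 85 mm) begins 54 mm behind the grasp point. The pads swing forward as they close: fully open they stand 13 mm farther back than shut.
Start: joints at [71.597, 7.471, 85.268, -0, 87.261, -4.893], TCP at [140.15, 583.408, 404.692] pointing down, gripper open.
Joint ranges: [-169.43, 169.43], [-51.17, 129.36], [1.28, 143.12], [-76.62, 256.62], [0, 156.53], [-152.29, 152.29]. Speed limits (degrees/s): [136.94, 136.94, 159.86, 180, 180, 180].

### API

Orientations are given as [roll, pitch, yaw] about the fixed x, y, z axes, in that order (R = Rz(yaw) Ry(pitch) Rx(roll)).
In Python, from bench import * gives the robot as it stands.
- The arm moves only by the shell command python3 -m jog 'ROWS' [FORCE]. ROWS is text: rows parted by semicolons, each of 7 numbers parted by spaces: the shift along the tool's x, y, z scaled (see below), then the turn, a rotation vector about the tool's x, y, z scaled (see below), then the closure, from -1 (fully open) to 1 (shut). In form: tx ty tz wx wy wz hand; .... A call has 1 to 5 rows; each row shifts and turns the commanded pose from where the row before left it, along the tool's axes as they then stand; what a row does not reach is not made up. The controller multiplies each number of a shift by 0.1 m and each number of a turn by 60 degrees. A row lasts 1/8 s, in which the tool goes at most 62.5 mm and 10.7 degrees, less where a joint would pass 70% of its speed; a pose out of reach is approached as far as the arm can. A call with a number of a shift or a turn outside -1 to 1 is refused whole. A call with a gripper value outside its range is refused whole. The fingers move at their own pace and stop on an object; FORCE is the grip in N (left out, the last holds). Time passes only in rows, so rows that do not move let the fingers close. It gives the time, the measured TCP pose, the force, the opening and the grip force at its end, in the units of the state.
- sense(): the state, without advancing time (a new reading comes with each control period).
- snapshot(name): name is "scene" or "top"; returns a dict with "img" (384x512x3 uint8, red, green, blue), "fx", "fy", "cx", "cy" (pixels), "extrinsics" (4x4, takes a point from camera to world coordinates). Camera axes: x right, y down, z forward; pixel columns grow to the right and rows downward; lengths in mm; the calibration is good to about 2 mm. A picture is of the moment at which its call begins. There is no depth.
- hand_in(): hands the job in; it is judged then, once.
The state is a dict: "time": time; "joint_pos": joint angles; "qd": joint speeds; "joint_efforts": joint torques, N m; "tool_pos": TCP position; "tcp_rot": TCP orientation; "ft_force": force on the tool from outside, world axes, zero at the start; "wrist_torque": the same for the moment, N m; "finger_gap": finger opening in mm; "grip_force": force on a finger pad.
Only numpy, scipy, OpenCV 4.12 (cv2) and the standard library are available. Lean on these libraries where they do the work, as an engineer would, in place of code of your own. Each camera call takes 0.05 s, during which the arm holds its last target. There are 200 camera calls.

### The job

Put away the four closed containers in the caddy, each standing upright and fully down in the well that is made for it: the wide jar in the large round well, the slim bottle in the medium round well, the glue stick in the small round well and the flat bottle in the oblong well. Never tip any of them over, and leave the two open, uncapped ones standing where they are.

Things in the scene. Friction and masses are not known exactly. Their poses are not given: they have to be found in the camera images.
- wide_jar: closed jar, brown with a paper label and a black cap; round, 50 mm in diameter and 54 mm high, then the cap, 48 mm in diameter, to 72 mm; about 0.14 kg. Stands upright on the table. Origin: centre of its underside; z is its upright axis.
- slim_bottle: closed bottle, brown with a paper label; round, 36 mm in diameter and straight up to 58 mm, then a shoulder and a black cap 26 mm in diameter, in all 80 mm high; about 0.08 kg. Stands upright on the table. Origin: centre of its underside; z is its upright axis.
- glue_stick: closed glue stick, a white tube with a blue cap, both 22 mm in diameter, in all 85 mm high; about 0.035 kg. Stands upright on the table. Origin: centre of its underside; z is its upright axis.
- flat_bottle: closed flat white glue bottle with a paper label on both faces; a box 28 mm (its x) by 46 mm (its y) and 56 mm high, then a black cap 20 mm in diameter to 76 mm; about 0.08 kg. Stands upright on the table. Origin: centre of its underside; z is its upright axis.
- open_jar: look-alike that stays: brown jar with a paper label but no cap, its mouth open; 50 mm in diameter, 57 mm high. Stands upright on the table. Origin: centre of its underside; z is its upright axis.
- open_bottle: look-alike that stays: slim brown pot with a paper label but no cap, its mouth open; 36 mm in diameter, 58 mm high. Stands upright on the table. Origin: centre of its underside; z is its upright axis.
- well_large: fixed cork block 76 x 76 x 27 mm in the plywood caddy, with a round well 66 mm in diameter, 21 mm deep, dark felt on its floor, in its middle. Origin: centre of its underside, 5 mm above the table, z up: well floor at +6 mm, block top at +27 mm. The four blocks stand in a row, 77 mm apart, along their common y axis, in an order that changes.
- well_medium: fixed cork block 76 x 76 x 27 mm in the plywood caddy, with a round well 52 mm in diameter, 21 mm deep, dark felt on its floor, in its middle. Origin: centre of its underside, 5 mm above the table, z up: well floor at +6 mm, block top at +27 mm. The four blocks stand in a row, 77 mm apart, along their common y axis, in an order that changes.
- well_small: fixed cork block 76 x 76 x 27 mm in the plywood caddy, with a round well 38 mm in diameter, 21 mm deep, dark felt on its floor, in its middle. Origin: centre of its underside, 5 mm above the table, z up: well floor at +6 mm, block top at +27 mm. The four blocks stand in a row, 77 mm apart, along their common y axis, in an order that changes.
- well_oblong: fixed cork block 76 x 76 x 27 mm in the plywood caddy, with an oblong well 44 mm along the block's x and 62 mm along its y (along the row), 21 mm deep, dark felt on its floor, in its middle. Origin: centre of its underside, 5 mm above the table, z up: well floor at +6 mm, block top at +27 mm. The four blocks stand in a row, 77 mm apart, along their common y axis, in an order that changes.

How it is judged:
By the outcome, as a careful person would: the job done as asked, in the order asked, and still so for the second after the job is handed in, with the robot touching nothing.
It also fails if it takes over 109 s, if anything falls off the work surface, if the arm or the gripper's body presses on something with over 40 N, if the wrist force passes 120 N, or if a joint passes its speed limit or range.

## Working session

There is one attempt and no reset: what is moved stays moved. The work goes in short steps, Python scripts to look and compute and a shell command to move; the robot and the scene stay as the last step left them, time stands still between calls to the robot, and variables do not carry over. Pictures are saved under pics/ and viewed, at most 14 in all, crops included, and the job is handed in when it is done.

```bash
mkdir -p pics
python3 - <<'E'
from bench import *
import cv2,pickle
for n in("top","scene"):
    s=snapshot(n); pickle.dump(s,open(n+".pkl","wb")); cv2.imwrite(f"pics/{n}0.png",s["img"][:,:,::-1]); print(n,s["fx"],s["fy"],s["cx"],s["cy"],s["extrinsics"])
print(sense())
E
```

```text
top 387.1385755175677 387.1385755175677 254.95276646169194 185.9221682811759 [[-2.37174023e-02 -9.93482914e-01  1.11486252e-01  4.62840622e+02]
 [-9.99478037e-01  2.11169761e-02 -2.44484650e-02  3.07586096e+01]
 [ 2.19348797e-02 -1.12007914e-01 -9.93465192e-01  1.06165448e+03]
 [ 0.00000000e+00  0.00000000e+00  0.00000000e+00  1.00000000e+00]]
scene 438.03535050895334 438.03535050895334 248.37180135295608 186.60872194708287 [[ 1.12796249e-01  7.10478089e-01 -6.94620682e-01  1.24973129e+03]
 [ 9.93458826e-01 -9.31592542e-02  6.60372217e-02 -4.35522275e+01]
 [-1.77923456e-02 -6.97525798e-01 -7.16338743e-01  7.64529787e+02]
 [ 0.00000000e+00  0.00000000e+00  0.00000000e+00  1.00000000e+00]]
{'time': 0.1, 'joint_pos': array([ 7.15961902e+01,  7.51253227e+00,  8.53230629e+01, -4.78570668e-04,
        8.72624946e+01, -4.89093662e+00]), 'qd': array([-0.00191772, -0.11114279, -0.06292877, -0.0512983 , -0.01133049,
       -0.05058583]), 'joint_efforts': array([ 1.22166031e-03, -5.70949566e+01, -5.01943016e+01, -2.09376531e-04,
        8.16625950e-03, -4.88923274e-05]), 'tool_pos': array([140.09116869, 583.20411083, 403.73060683]), 'tcp_rot': array([-1.79902227e+02, -7.88682624e-03,  1.66487143e+02]), 'ft_force': array([0.06222096, 0.45925342, 0.48472643]), 'wrist_torque': array([-0.05044896,  0.01149531,  0.00403082]), 'grip_force': 0.0, 'finger_gap': 85.35868568829561}
```

View pics/top0.png

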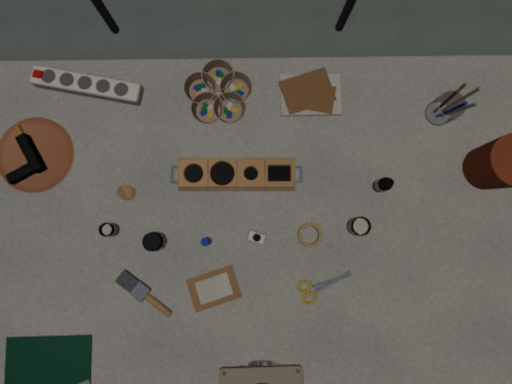

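View pics/scene0.png

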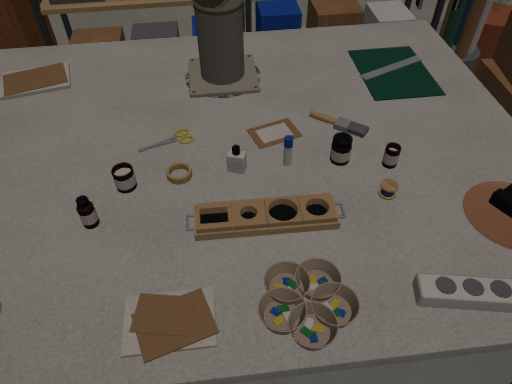

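The top view shows the wells from left to right: medium (193,173), large (222,173), small (251,173), oblong (279,173). The wide jar is at (153,241), glue stick (206,241), flat bottle (257,237), slim bottle (384,185). The open jar (360,227) and the open bottle (108,230) stay. I'll zoom in next.

Run:
```python
import cv2,pickle,numpy as np
def crop(im,u,v,w,h,k,t):
    c=cv2.resize(im[v:v+h,u:u+w],None,fx=k,fy=k,interpolation=cv2.INTER_CUBIC)
    c=np.clip(c.astype(float)*1.6,0,255).astype(np.uint8)
    for i in range(0,w,10):
        cv2.line(c,(i*k,0),(i*k,4),(0,0,255),1); cv2.putText(c,str(u+i),(i*k,12),0,.3,(0,0,255),1)
    for j in range(0,h,10):
        cv2.line(c,(0,j*k),(4,j*k),(0,0,255),1); cv2.putText(c,str(v+j),(5,j*k+3),0,.3,(0,0,255),1)
    return c
T=pickle.load(open("top.pkl","rb"))["img"][:,:,::-1]; S=pickle.load(open("scene.pkl","rb"))["img"][:,:,::-1]
r1=np.hstack([crop(T,u,v,32,36,6,0) for u,v in((137,224),(190,224),(241,220),(368,168))])
r2=crop(T,168,150,136,46,5,0)
r2=np.pad(r2,((0,0),(0,r1.shape[1]-r2.shape[1]),(0,0)))
cv2.imwrite("pics/a.png",np.vstack([r1,r2]))
r1=np.hstack([crop(S,u,v,32,48,6,0) for u,v in((325,125),(274,128),(221,138),(73,188))])
r2=crop(S,185,188,160,54,4,0)
r2=np.pad(r2,((0,0),(0,r1.shape[1]-r2.shape[1]),(0,0)))
cv2.imwrite("pics/b.png",np.vstack([r1,r2]))
```

```text
(no output)
```

View pics/a.png

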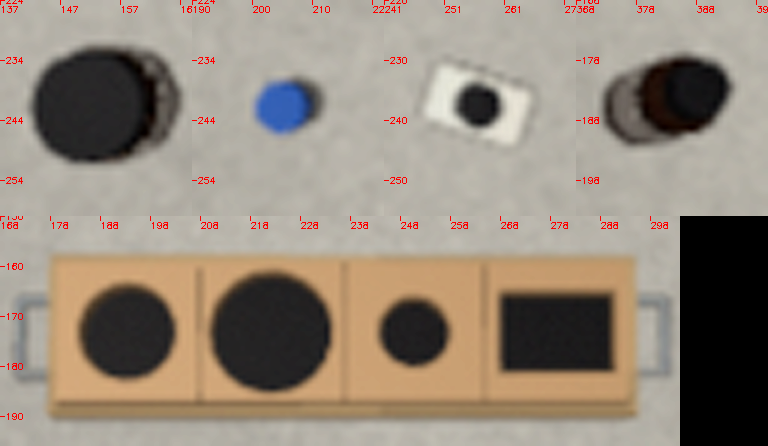

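View pics/b.png

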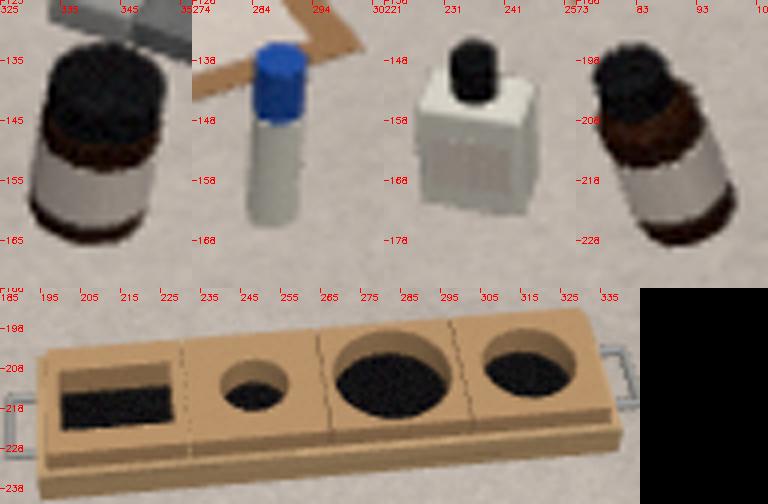

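```bash
cat > geo.py <<'E'
import numpy as np,pickle
C={n:pickle.load(open(n+".pkl","rb")) for n in("top","scene")}
def ray(n,u,v,z):
    c=C[n];E=c["extrinsics"];d=E[:3,:3]@[(u-c["cx"])/c["fx"],(v-c["cy"])/c["fy"],1];p=E[:3,3]
    return (p+d*(z-p[2])/d[2])[:2]
E
python3 - <<'E'
from geo import *
def px(u0,v0,k,x,y): return u0+(x+.5)/k-.5, v0+(y+.5)/k-.5
t=lambda n,u0,v0,k,x,y,z: ray(n,*px(u0,v0,k,x,y),z).round(1)
for nm,a,b,z in[("jar",(137,224,6,93,104),(325,125,6,108,84),72),("glue",(190,224,6,91,107),(274,128,6,90,60),85),("flat",(241,220,6,94,105),(221,138,6,89,55),76),("slim",(368,168,6,121,90),(73,188,6,52,69),80),
 ("med",(168,150,5,127,115),(185,188,4,529.5,75),32),("large",(168,150,5,271,115),(185,188,4,393.5,86),32),("small",(168,150,5,414,115),(185,188,4,254.5,97.5),32),("obl",(168,150,5,556.5,115.5),(185,188,4,116.5,108),32)]:
    print(nm,t("top",*a,z),t("scene",*b,z))
P=[t("top",241,220,6,x-384,y,56) for x,y in((437,61),(533,90),(517,147),(424,117))];print(np.array(P), np.mean(P,0))
for i,j in((0,1),(3,2),(0,3),(1,2)): d=P[j]-P[i];print(np.hypot(*d),np.degrees(np.arctan2(d[1],d[0])))
E
```

```text
jar [440.1 268.7] [444.7 268.4]
glue [436.  135.1] [438.7 134.5]
flat [443.4   6.3] [444.8   4.1]
slim [ 574.4 -335.5] [ 576.5 -339.8]
med [617.8 170.5] [620.4 168.7]
large [616.2  93.5] [618.7  92.3]
small [614.7  16.8] [617.2  14.9]
obl [612.8 -59.9] [615.  -61.3]
[[462.2  23. ]
 [448.8 -18. ]
 [424.8 -10.5]
 [438.5  29.1]] [443.575   5.9  ]
43.134209161638736 -108.09890704845898
41.90286386394133 -109.08355258181297
24.47243347115279 165.56626988955452
25.144581921360317 162.6459753637387
```

```bash
cat > go.py <<'E'
import sys
from bench import *
from scipy.spatial.transform import Rotation as R
import numpy as np
x,y,z,yaw=map(float,sys.argv[1:5])
s=sense();r=R.from_euler("xyz",s["tcp_rot"],degrees=True)
q=R.from_euler("xyz",[180,0,yaw],degrees=True)
print("t",s["time"],"pos",s["tool_pos"].round(1),s["tcp_rot"].round(1),"gap",round(s["finger_gap"],1),"F",s["ft_force"].round(1))
print("shift/100:",(r.inv().apply(np.array([x,y,z])-s["tool_pos"])/100).round(3),"after turn:",(q.inv().apply(np.array([x,y,z])-s["tool_pos"])/100).round(3),"turn/60:",((r.inv()*q).as_rotvec(degrees=True)/60).round(3))
E
python3 -m jog '0 0 0 0 0 0.162 -1;0 0 0 0 0 0.162 -1;0 0 0 0 0 0.162 -1;0 0 0 0 0 0.162 -1;0 0 0.1 0 0 0.162 -1'
python3 -m jog '0 0 0.1 0 0 0.162 -1;0 0 0.2 0 0 0.162 -1;0 0 0.2 0 0 0.162 -1'
python3 go.py 441.5 268.6 310 88.8
```

```text
time: 0.72
tool_pos: [140.2, 583.5, 395.0]
tcp_rot: [180.0, -0.0, 117.6]
ft_force: [-0.1, -0.1, -0.6]
finger_gap: 85.3
grip_force: 0.0
time: 1.1
tool_pos: [140.1, 583.2, 343.7]
tcp_rot: [-180.0, 0.0, 88.4]
ft_force: [0.7, 1.0, 0.1]
finger_gap: 85.7
grip_force: 0.0
t 1.1 pos [140.1 583.2 343.7] [-180.     0.    88.4] gap 85.7 F [0.7 1.  0.1]
shift/100: [-3.061  3.1    0.339] after turn: [-3.083  3.079  0.337] turn/60: [-0.     0.001 -0.007]
```

```bash
python3 -m jog '-0.385 0.385 0 0 0 -0.007 -1;-0.385 0.385 0 0 0 0 -1;-0.385 0.385 0 0 0 0 -1;-0.385 0.385 0 0 0 0 -1;-0.385 0.385 0 0 0 0 -1' 30
python3 -m jog '-0.385 0.385 0.1 0 0 0 -1;-0.385 0.385 0.1 0 0 0 -1;-0.385 0.385 0.1 0 0 0 -1;0 0 0 0 0 0 -1'
python3 go.py 441.5 268.6 199 88.8
python3 - <<'E'
from bench import *
import cv2
s=snapshot("top")["img"][:,:,::-1];t=snapshot("scene")["img"][:,:,::-1]
import numpy as np
cv2.imwrite("pics/c.png",cv2.convertScaleAbs(np.hstack([cv2.resize(s[190:290,100:220],None,fx=3.3,fy=3.3),cv2.resize(t[60:160,280:400],None,fx=3.3,fy=3.3)]),alpha=1.5))
E
```

```text
time: 1.72
tool_pos: [330.3, 386.3, 344.3]
tcp_rot: [-180.0, 0.0, 89.2]
ft_force: [0.5, 1.5, -1.4]
finger_gap: 85.4
grip_force: 0.0
time: 2.22
tool_pos: [444.8, 267.7, 313.3]
tcp_rot: [-179.9, 0.1, 88.9]
ft_force: [-0.2, 0.4, 0.0]
finger_gap: 85.6
grip_force: 0.0
t 2.225 pos [444.8 267.7 313.3] [-1.799e+02  1.000e-01  8.890e+01] gap 85.6 F [-0.2  0.4  0. ]
shift/100: [ 0.01  -0.032  1.143] after turn: [ 0.008 -0.033  1.143] turn/60: [-0.001  0.002  0.001]
```

View pics/c.png

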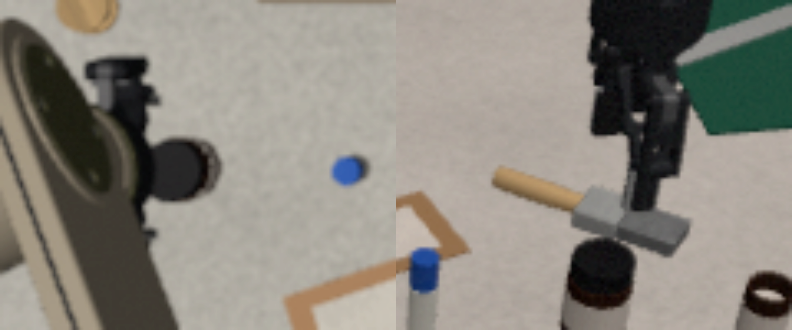

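The hand is above the jar, with the fingers straddling it along x. I'll go down and grip.

```bash
python3 -m jog '0.01 -0.03 0.3 0 0 0 -1;0 0 0.4 0 0 0 -1;0 0 0.3 0 0 0 -1;0 0 0.14 0 0 0 -1;0 0 0 0 0 0 -1' 30
python3 -m jog '0 0 0 0 0 0 1;0 0 0 0 0 0 1;0 0 0 0 0 0 1;0 0 0 0 0 0 1;0 0 0 0 0 0 1' 30
python3 go.py 617.5 93 290 88.8
```

```text
time: 2.95
tool_pos: [439.4, 272.3, 200.2]
tcp_rot: [-179.9, 0.0, 89.2]
ft_force: [0.3, 1.3, 0.4]
finger_gap: 85.5
grip_force: 0.0
time: 3.58
tool_pos: [441.0, 272.0, 202.3]
tcp_rot: [179.9, -0.1, 89.1]
ft_force: [-0.6, 1.0, 5.2]
finger_gap: 49.2
grip_force: 30.5
t 3.575 pos [441.  272.  202.3] [ 1.799e+02 -1.000e-01  8.910e+01] gap 49.2 F [-0.6  1.   5.2]
shift/100: [-1.762  1.794 -0.875] after turn: [-1.753  1.802 -0.877] turn/60: [ 0.002 -0.001  0.006]
```

```bash
python3 -m jog '0 0 -0.2 0 0 0 1;0 0 -0.4 0 0 0 1;-0.2 0.2 -0.3 0 0 0.006 1;-0.38 0.39 0 0 0 0 1;-0.38 0.39 0 0 0 0 1'
python3 -m jog '-0.38 0.39 0 0 0 0 1;-0.38 0.39 0 0 0 0 1;0 0 0 0 0 0 1;0 0 0 0 0 0 1'
python3 go.py 617.5 96 240 88.8
python3 go.py 617.5 96 240 88.8
```

```text
time: 4.2
tool_pos: [537.5, 172.9, 292.4]
tcp_rot: [179.8, -0.0, 88.8]
ft_force: [1.3, 1.2, -1.9]
finger_gap: 49.2
grip_force: 31.8
time: 4.7
tool_pos: [612.7, 95.9, 290.7]
tcp_rot: [-180.0, -0.0, 88.7]
ft_force: [-0.5, -0.2, -0.6]
finger_gap: 49.2
grip_force: 31.8
t 4.7 pos [612.7  95.9 290.7] [-180.    -0.    88.7] gap 49.2 F [-0.5 -0.2 -0.6]
shift/100: [0.002 0.049 0.507] after turn: [0.002 0.048 0.507] turn/60: [-0.    -0.    -0.001]
t 4.7 pos [612.7  95.9 290.7] [-180.    -0.    88.7] gap 49.2 F [-0.5 -0.2 -0.6]
shift/100: [0.002 0.049 0.507] after turn: [0.002 0.048 0.507] turn/60: [-0.    -0.    -0.001]
```

```bash
python3 -m jog '0 0.05 0.25 0 0 0 1;0 0 0.24 0 0 0 1;0 0 0 0 0 0 1;0 0 0 0 0 0 1'
python3 go.py 617.5 96 240 88.8
cat > look.py <<'E'
import sys,cv2,numpy as np
from bench import *
# args: out  u v w h (top)  u v w h (scene)
a=list(map(int,sys.argv[2:]));o=[]
for n,(u,v,w,h) in(("top",a[:4]),("scene",a[4:])):
    c=snapshot(n)["img"][v:v+h,u:u+w,::-1]; k=380/max(w,h)
    c=cv2.convertScaleAbs(cv2.resize(c,None,fx=k,fy=k,interpolation=cv2.INTER_CUBIC),alpha=1.6); o.append(np.pad(c,((0,400-c.shape[0]),(0,400-c.shape[1]),(0,0))))
cv2.imwrite("pics/"+sys.argv[1],np.hstack(o))
E
python3 look.py d.png 165 130 140 80 180 130 170 130
```

```text
time: 5.2
tool_pos: [617.6, 96.8, 242.8]
tcp_rot: [179.9, -0.0, 88.9]
ft_force: [0.1, -0.0, -2.4]
finger_gap: 49.1
grip_force: 31.8
t 5.2 pos [617.6  96.8 242.8] [179.9  -0.   88.9] gap 49.1 F [ 0.1 -0.  -2.4]
shift/100: [-0.008 -0.001  0.028] after turn: [-0.008 -0.001  0.028] turn/60: [ 0.001 -0.     0.001]
```

View pics/d.png

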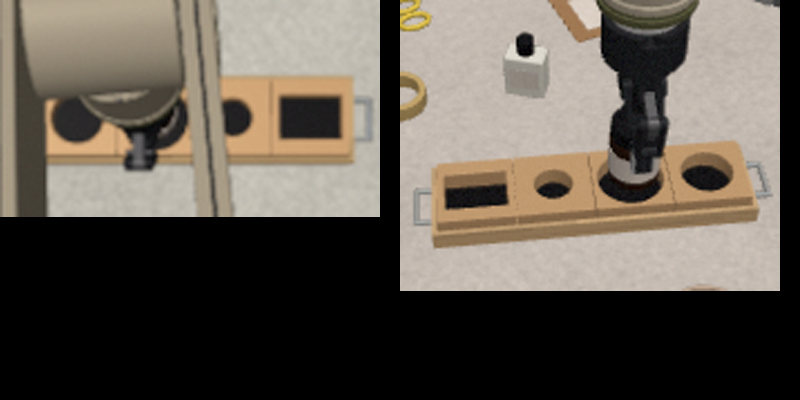

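The jar hangs upright, centred over the large well. Now I'll lower it.

```bash
python3 -m jog '-0.01 0 0.12 0 0 0 1;0 0 0.12 0 0 0 1;0 0 0.03 0 0 0 1;0 0 0 0 0 0 1;0 0 0 0 0 0 1'
python3 go.py 617.5 96 213 88.8
```

```text
time: 5.92
tool_pos: [617.7, 94.9, 214.3]
tcp_rot: [-180.0, 0.0, 88.8]
ft_force: [-0.3, -0.2, -0.9]
finger_gap: 49.3
grip_force: 31.8
t 5.925 pos [617.7  94.9 214.3] [-180.     0.    88.8] gap 49.3 F [-0.3 -0.2 -0.9]
shift/100: [ 0.011 -0.002  0.013] after turn: [ 0.011 -0.002  0.013] turn/60: [-0.  0. -0.]
```

```bash
python3 -m jog '0 0 0.015 0 0 0 1;0 0 0 0 0 0 1'
python3 -m jog '0 0 0.01 0 0 0 1;0 0 0 0 0 0 1'
```

```text
time: 6.18
tool_pos: [617.8, 94.9, 213.5]
tcp_rot: [180.0, 0.0, 88.8]
ft_force: [-1.2, -0.2, 1.4]
finger_gap: 49.0
grip_force: 31.9
time: 6.42
tool_pos: [617.9, 95.0, 213.4]
tcp_rot: [180.0, 0.0, 88.8]
ft_force: [-5.3, -0.4, 9.0]
finger_gap: 49.1
grip_force: 32.8
```

Seated, with 9 N upward. I'll release, lift and go to the glue stick.

```bash
python3 -m jog '0 0 0 0 0 0 -1;0 0 0 0 0 0 -1;0 0 0 0 0 0 -1;0 0 0 0 0 0 -1;0 0 0 0 0 0 -1'
python3 -m jog '0 0 -0.2 0 0 0 -1;0 0 -0.5 0 0 0 -1;0 0 -0.5 0 0 0 -1;0 0 0 0 0 0 -1'
python3 go.py 437.3 134.8 203 88.8
```

```text
time: 7.05
tool_pos: [617.7, 95.0, 212.1]
tcp_rot: [-180.0, 0.0, 88.8]
ft_force: [-0.3, -0.7, -0.3]
finger_gap: 85.4
grip_force: 0.0
time: 7.55
tool_pos: [619.7, 95.1, 340.4]
tcp_rot: [179.3, -0.1, 88.8]
ft_force: [0.8, 0.7, 0.3]
finger_gap: 85.3
grip_force: 0.0
t 7.55 pos [619.7  95.1 340.4] [ 1.793e+02 -1.000e-01  8.880e+01] gap 85.3 F [0.8 0.7 0.3]
shift/100: [ 0.356 -1.848  1.353] after turn: [ 0.358 -1.832  1.374] turn/60: [ 0.011 -0.001 -0.   ]
```

```bash
python3 -m jog '0.09 -0.46 0 0 0 0 -1;0.09 -0.46 0.1 0 0 0 -1;0.09 -0.46 0.1 0 0 0 -1;0.09 -0.45 0.1 0 0 0 -1;0 0 0 0 0 0 -1'
python3 -m jog '0 0 0.1 0 0 0 -0.3;0 0 0 0 0 0 -0.3;0 0 0 0 0 0 -0.3'
python3 go.py 437.3 134.8 203 88.8
python3 look.py e.png 165 130 140 130 180 90 170 150
```

```text
time: 8.18
tool_pos: [432.2, 135.2, 300.3]
tcp_rot: [-179.8, 0.0, 88.9]
ft_force: [0.1, -0.6, 0.9]
finger_gap: 85.4
grip_force: 0.0
time: 8.55
tool_pos: [436.3, 134.6, 292.4]
tcp_rot: [180.0, 0.0, 88.8]
ft_force: [0.1, 0.7, 0.4]
finger_gap: 55.6
grip_force: 0.0
t 8.55 pos [436.3 134.6 292.4] [180.    0.   88.8] gap 55.6 F [0.1 0.7 0.4]
shift/100: [0.002 0.01  0.894] after turn: [0.002 0.01  0.894] turn/60: [ 0.     0.    -0.001]
```

View pics/e.png

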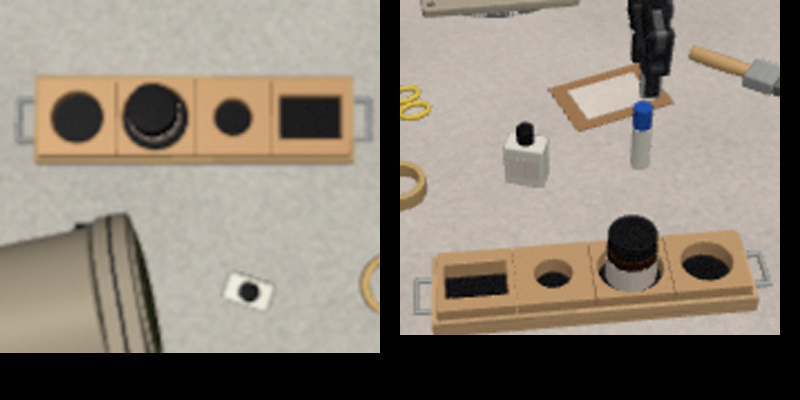

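The jar stands down in the large well, and the hand is above the glue stick at (643,115) in the right crop. I'll grip it.

```bash
python3 -m jog '0 0.01 0.2 0 0 0 -0.3;0 0 0.3 0 0 0 -0.3;0 0 0.3 0 0 0 -0.3;0 0 0.09 0 0 0 -0.3;0 0 0 0 0 0 -0.3'
python3 go.py 437.3 134.8 203 88.8
python3 -m jog '0 0 0 0 0 0 1;0 0 0 0 0 0 1;0 0 0 0 0 0 1;0 0 0 0 0 0 1;0 0 0 0 0 0 1' 25
python3 go.py 616 16 290 88.8
```

```text
time: 9.28
tool_pos: [436.6, 134.8, 203.2]
tcp_rot: [-179.9, 0.0, 88.8]
ft_force: [0.1, -0.0, -0.5]
finger_gap: 55.4
grip_force: 0.0
t 9.275 pos [436.6 134.8 203.2] [-179.9    0.    88.8] gap 55.4 F [ 0.1 -0.  -0.5]
shift/100: [0.001 0.007 0.002] after turn: [0.001 0.007 0.002] turn/60: [-0.001  0.    -0.   ]
time: 9.9
tool_pos: [437.2, 135.0, 204.4]
tcp_rot: [179.9, -0.0, 88.8]
ft_force: [-0.9, -0.2, 6.5]
finger_gap: 21.0
grip_force: 26.4
t 9.9 pos [437.2 135.  204.4] [179.9  -0.   88.8] gap 21.0 F [-0.9 -0.2  6.5]
shift/100: [-1.151  1.815 -0.853] after turn: [-1.152  1.813 -0.856] turn/60: [ 0.002 -0.    -0.   ]
```

```bash
python3 -m jog '0 0 -0.2 0 0 0 1;0 0 -0.5 0 0 0 1;-0.2 0.2 -0.3 0 0 0 1;-0.35 0.4 0 0 0 0 1;-0.3 0.4 0 0 0 0 1'
python3 -m jog '-0.2 0.4 0 0 0 0 1;-0.1 0.41 0 0 0 0 1;0 0 0.2 0 0 0 1;0 0 0 0 0 0 1;0 0 0 0 0 0 1'
python3 go.py 616 16 215 88.8
python3 look.py f.png 165 130 140 130 180 90 170 150
```

```text
time: 10.52
tool_pos: [535.8, 46.7, 304.3]
tcp_rot: [179.9, -0.0, 88.8]
ft_force: [0.4, 1.1, -0.3]
finger_gap: 21.1
grip_force: 25.9
time: 11.15
tool_pos: [614.1, 16.5, 283.0]
tcp_rot: [-179.9, -0.0, 88.8]
ft_force: [-0.7, 0.6, 1.0]
finger_gap: 21.2
grip_force: 25.9
t 11.15 pos [614.1  16.5 283. ] [-179.9   -0.    88.8] gap 21.2 F [-0.7  0.6  1. ]
shift/100: [-0.005  0.02   0.68 ] after turn: [-0.005  0.019  0.68 ] turn/60: [-0.001 -0.     0.   ]
```

View pics/f.png

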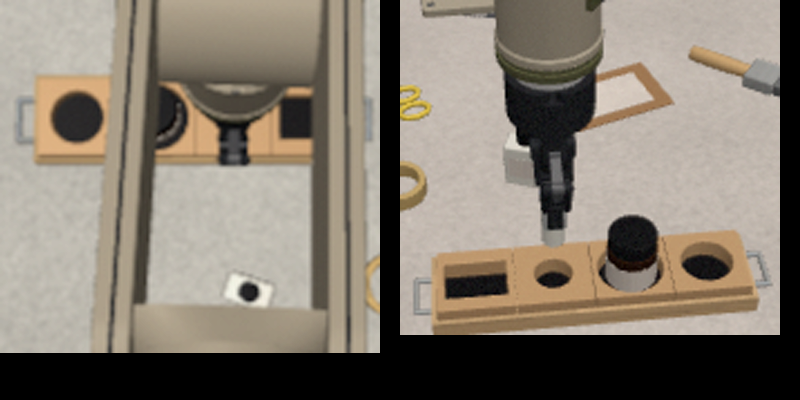

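The glue stick is held upright and in line with the small well. I'll lower it.

```bash
python3 -m jog '0 0.015 0.2 0 0 0 1;0 0 0.2 0 0 0 1;0 0 0.13 0 0 0 1;0 0 0.1 0 0 0 1;0 0 0 0 0 0 1'
python3 -m jog '0 0 0.03 0 0 0 1;0 0 0 0 0 0 1;0 0 0 0 0 0 1'
python3 -m jog '0 0 0.015 0 0 0 1;0 0 0 0 0 0 1'
python3 go.py 616 16 215 88.8
```

```text
time: 11.88
tool_pos: [616.1, 16.0, 218.8]
tcp_rot: [-179.9, -0.0, 88.8]
ft_force: [-0.5, 0.5, -0.7]
finger_gap: 21.0
grip_force: 25.9
time: 12.25
tool_pos: [616.8, 16.0, 217.7]
tcp_rot: [180.0, 0.0, 88.8]
ft_force: [0.0, -0.0, -0.3]
finger_gap: 21.1
grip_force: 25.9
time: 12.5
tool_pos: [616.5, 16.0, 215.7]
tcp_rot: [-180.0, -0.0, 88.8]
ft_force: [0.5, -0.5, -0.9]
finger_gap: 21.3
grip_force: 25.9
t 12.5 pos [616.5  16.  215.7] [-180.    -0.    88.8] gap 21.3 F [ 0.5 -0.5 -0.9]
shift/100: [-0.    -0.005  0.007] after turn: [-0.    -0.005  0.007] turn/60: [-0. -0. -0.]
```

```bash
python3 -m jog '0 0 0.01 0 0 0 1;0 0 0 0 0 0 1'
python3 -m jog '0 0 0.01 0 0 0 1;0 0 0 0 0 0 1'
```

```text
time: 12.75
tool_pos: [616.6, 16.0, 215.4]
tcp_rot: [180.0, 0.0, 88.8]
ft_force: [-3.0, 0.8, 5.6]
finger_gap: 21.1
grip_force: 26.4
time: 13.0
tool_pos: [616.7, 16.0, 215.4]
tcp_rot: [180.0, 0.0, 88.8]
ft_force: [-7.7, 0.7, 12.8]
finger_gap: 21.0
grip_force: 27.2
```

```bash
python3 -m jog '0 0 -0.01 0 0 0 -0.3;0 0 0 0 0 0 -0.3;0 0 0 0 0 0 -0.3;0 0 0 0 0 0 -0.3'
python3 -m jog '0 0 -0.2 0 0 0 -0.3;0 0 -0.5 0 0 0 -0.3;0 0 -0.5 0 0 0 -0.3;0 0 0 0 0 0.14 -0.3;0 0 0 0 0 0.14 -0.3'
python3 go.py 444 5.5 199 72
```

```text
time: 13.5
tool_pos: [616.4, 16.0, 214.4]
tcp_rot: [-180.0, 0.0, 88.8]
ft_force: [-0.2, 0.1, -0.1]
finger_gap: 55.3
grip_force: 0.0
time: 14.12
tool_pos: [617.0, 16.0, 337.9]
tcp_rot: [179.8, -0.1, 71.7]
ft_force: [-0.6, 0.2, -0.6]
finger_gap: 55.9
grip_force: 0.0
t 14.125 pos [617.   16.  337.9] [ 1.798e+02 -1.000e-01  7.170e+01] gap 55.9 F [-0.6  0.2 -0.6]
shift/100: [-0.644 -1.615  1.382] after turn: [-0.634 -1.613  1.389] turn/60: [ 0.004 -0.001 -0.005]
```

```bash
python3 -m jog '-0.16 -0.4 0 0 0 0 -0.3;-0.16 -0.4 0.1 0 0 0 -0.3;-0.16 -0.41 0.1 0 0 0 -0.3;-0.16 -0.4 0.1 0 0 0 -0.3;0 0 0.1 0 0 0 -0.3'
python3 -m jog '0 0 0 0 0 0 -0.3;0 0 0 0 0 0 -0.3;0 0 0 0 0 0 -0.3'
python3 go.py 444 5.5 199 72
python3 look.py g.png 165 130 140 130 180 90 170 150
```

```text
time: 14.75
tool_pos: [441.4, 4.9, 295.0]
tcp_rot: [180.0, 0.0, 72.0]
ft_force: [1.6, -0.4, -0.5]
finger_gap: 55.4
grip_force: 0.0
time: 15.12
tool_pos: [444.6, 4.9, 295.5]
tcp_rot: [179.9, -0.0, 72.0]
ft_force: [-0.4, 0.1, -0.3]
finger_gap: 55.2
grip_force: 0.0
t 15.125 pos [444.6   4.9 295.5] [179.9  -0.   72. ] gap 55.2 F [-0.4  0.1 -0.3]
shift/100: [ 0.004 -0.008  0.965] after turn: [ 0.004 -0.007  0.965] turn/60: [ 0.001 -0.    -0.   ]
```

View pics/g.png

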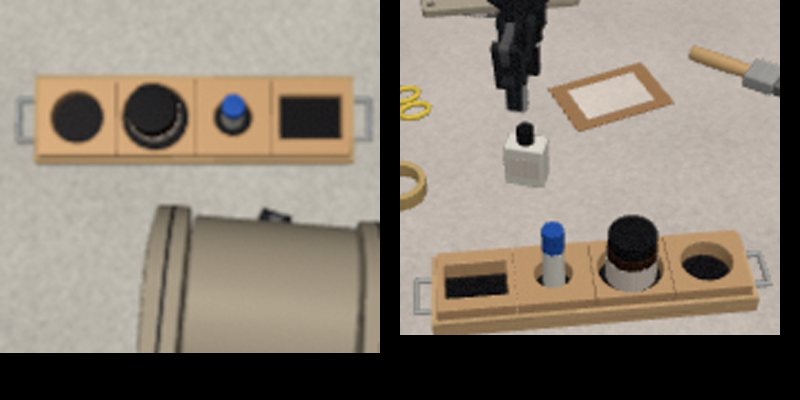

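The glue stick stands in the small well. The hand is above the flat bottle, aligned with its narrow side, so I'll grip it.

```bash
python3 -m jog '0 -0.005 0.2 0 0 0 -0.3;0 0 0.3 0 0 0 -0.3;0 0 0.3 0 0 0 -0.3;0 0 0.16 0 0 0 -0.3;0 0 0 0 0 0 -0.3'
python3 go.py 444 5.5 199 72
python3 -m jog '0 0 0 0 0 0 1;0 0 0 0 0 0 1;0 0 0 0 0 0 1;0 0 0 0 0 0 1;0 0 0 0 0 0 1' 30
python3 go.py 614 -60.5 290 88.8
```

```text
time: 15.85
tool_pos: [442.7, 5.1, 197.8]
tcp_rot: [-179.9, 0.0, 72.0]
ft_force: [0.2, 0.8, -0.1]
finger_gap: 55.4
grip_force: 0.0
t 15.85 pos [442.7   5.1 197.8] [-179.9    0.    72. ] gap 55.4 F [ 0.2  0.8 -0.1]
shift/100: [ 0.008  0.011 -0.012] after turn: [ 0.008  0.011 -0.012] turn/60: [-0.002  0.001 -0.   ]
time: 16.48
tool_pos: [444.0, 5.0, 200.1]
tcp_rot: [179.9, -0.0, 72.0]
ft_force: [-0.8, 1.2, 6.6]
finger_gap: 27.6
grip_force: 30.3
t 16.475 pos [444.    5.  200.1] [179.9  -0.   72. ] gap 27.6 F [-0.8  1.2  6.6]
shift/100: [-0.097  1.821 -0.894] after turn: [-0.619  1.713 -0.899] turn/60: [ 0.003 -0.    -0.28 ]
```

```bash
python3 -m jog '0 0 -0.2 0 0 0 1;0 0 -0.5 0 0 0 1;0 0 -0.4 0 0 -0.14 1;0 0 0 0 0 -0.14 1;-0.15 0.4 0 0 0 0 1'
python3 -m jog '-0.15 0.44 0 0 0 0 1;-0.16 0.44 0 0 0 0 1;-0.16 0.43 0.2 0 0 0 1;0 0 0.1 0 0 0 1;0 0 0 0 0 0 1'
python3 -m jog '0 0 0 0 0 0 1;0 0 0 0 0 0 1'
python3 go.py 614 -60.5 211 88.8
python3 look.py h.png 165 130 140 130 180 90 170 150
```

```text
time: 17.1
tool_pos: [482.0, -10.2, 309.4]
tcp_rot: [180.0, -0.0, 89.0]
ft_force: [0.6, 0.1, -0.2]
finger_gap: 27.5
grip_force: 29.9
time: 17.73
tool_pos: [611.9, -60.3, 277.1]
tcp_rot: [-179.8, -0.0, 88.8]
ft_force: [0.0, -0.2, -0.3]
finger_gap: 27.6
grip_force: 30.1
time: 17.98
tool_pos: [612.7, -60.2, 280.5]
tcp_rot: [179.9, 0.0, 88.8]
ft_force: [-0.2, -0.3, -0.8]
finger_gap: 27.5
grip_force: 30.1
t 17.975 pos [612.7 -60.2 280.5] [179.9   0.   88.8] gap 27.5 F [-0.2 -0.3 -0.8]
shift/100: [-0.003  0.012  0.695] after turn: [-0.003  0.013  0.695] turn/60: [0.002 0.    0.   ]
```

View pics/h.png

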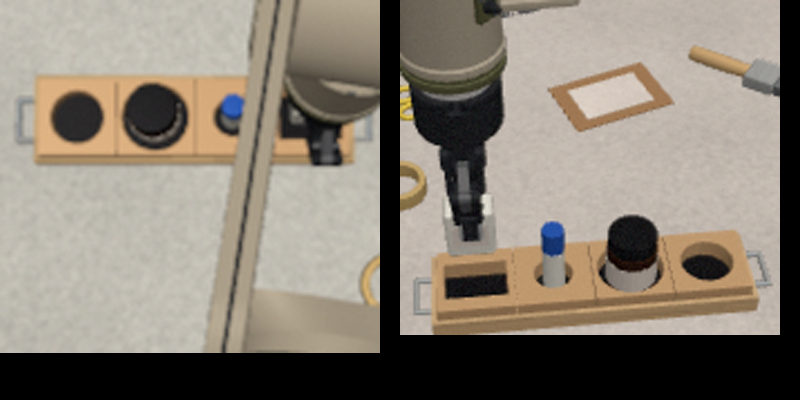

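```bash
python3 -c "
from geo import *
k=380/170
for x,y in((446,253),(496,251)): print(ray('scene',180+(x-400+.5)/k-.5,90+(y+.5)/k-.5,80))
for x,y in((445,263),(509,262)): print(ray('scene',180+(x-400+.5)/k-.5,90+(y+.5)/k-.5,32))"
```

```text
[620.47396329 -86.50009304]
[624.02161438 -39.41437889]
[589.74977346 -91.00155684]
[596.65796427 -27.27798938]
```

The bottle is centred within about 3 mm. I'll shift 2 mm along +y and lower it.

```bash
python3 -m jog '0.02 0.01 0.2 0 0 0 1;0 0 0.2 0 0 0 1;0 0 0.15 0 0 0 1;0 0 0.11 0 0 0 1;0 0 0 0 0 0 1'
python3 -m jog '0 0 0 0 0 0 1;0 0 0.02 0 0 0 1;0 0 0 0 0 0 1'
python3 -m jog '0 0 0.015 0 0 0 1;0 0 0 0 0 0 1'
python3 go.py 614 -58.5 211 88.8
```

```text
time: 18.7
tool_pos: [613.7, -58.6, 211.6]
tcp_rot: [-179.9, -0.0, 88.8]
ft_force: [0.6, -1.9, -0.6]
finger_gap: 27.6
grip_force: 30.5
time: 19.08
tool_pos: [613.8, -58.5, 210.5]
tcp_rot: [-180.0, -0.0, 88.8]
ft_force: [0.4, -0.2, -1.7]
finger_gap: 27.2
grip_force: 30.5
time: 19.32
tool_pos: [613.9, -58.6, 210.4]
tcp_rot: [180.0, 0.0, 88.8]
ft_force: [-6.3, 0.9, 8.9]
finger_gap: 27.4
grip_force: 31.8
t 19.325 pos [613.9 -58.6 210.4] [180.    0.   88.8] gap 27.4 F [-6.3  0.9  8.9]
shift/100: [ 0.001  0.001 -0.006] after turn: [ 0.001  0.001 -0.006] turn/60: [ 0.  0. -0.]
```

Seated. I'll release, lift and move to the slim bottle.

```bash
python3 -m jog '0 0 -0.01 0 0 0 -0.3;0 0 0 0 0 0 -0.3;0 0 0 0 0 0 -0.3;0 0 0 0 0 0 -0.3'
python3 -m jog '0 0 -0.2 0 0 0 -0.5;0 0 -0.5 0 0 0 -0.5;0 0 -0.5 0 0 0 -0.5;0 0 0 0 0 0 -0.5;0 0 0 0 0 0 -0.5'
python3 go.py 575.2 -337 201 88.8
```

```text
time: 19.82
tool_pos: [613.8, -58.6, 210.0]
tcp_rot: [-180.0, -0.0, 88.8]
ft_force: [0.4, 0.1, 0.0]
finger_gap: 55.4
grip_force: 0.0
time: 20.45
tool_pos: [613.9, -58.6, 331.4]
tcp_rot: [179.9, 0.0, 88.8]
ft_force: [0.7, -0.4, -1.1]
finger_gap: 63.8
grip_force: 0.0
t 20.45 pos [613.9 -58.6 331.4] [179.9   0.   88.8] gap 63.8 F [ 0.7 -0.4 -1.1]
shift/100: [-2.792 -0.33   1.304] after turn: [-2.792 -0.329  1.304] turn/60: [ 0.001  0.    -0.   ]
```

```bash
python3 -m jog '-0.4 -0.05 0 0 0 0 -0.5;-0.48 -0.06 0 0 0 0 -0.5;-0.48 -0.06 0 0 0 0 -0.5;-0.48 -0.06 0 0 0 0 -0.5;-0.48 -0.06 0.1 0 0 0 -0.5'
python3 -m jog '-0.47 -0.04 0.2 0 0 0 -0.5;0 0 0 0 0 0 -0.5;0 0 0 0 0 0 -0.5;0 0 0 0 0 0 -0.5'
python3 go.py 575.2 -337 201 88.8
python3 look.py i.png 165 130 260 130 30 110 200 150
```

```text
time: 21.08
tool_pos: [579.4, -291.3, 319.3]
tcp_rot: [-179.9, -0.0, 88.8]
ft_force: [0.3, 0.9, 0.3]
finger_gap: 63.9
grip_force: 0.0
time: 21.58
tool_pos: [575.4, -335.6, 300.4]
tcp_rot: [180.0, -0.0, 88.9]
ft_force: [-0.1, -0.1, 0.2]
finger_gap: 64.2
grip_force: 0.0
t 21.575 pos [ 575.4 -335.6  300.4] [180.   -0.   88.9] gap 64.2 F [-0.1 -0.1  0.2]
shift/100: [-0.014 -0.002  0.994] after turn: [-0.014 -0.002  0.994] turn/60: [ 0.    -0.     0.001]
```

View pics/i.png

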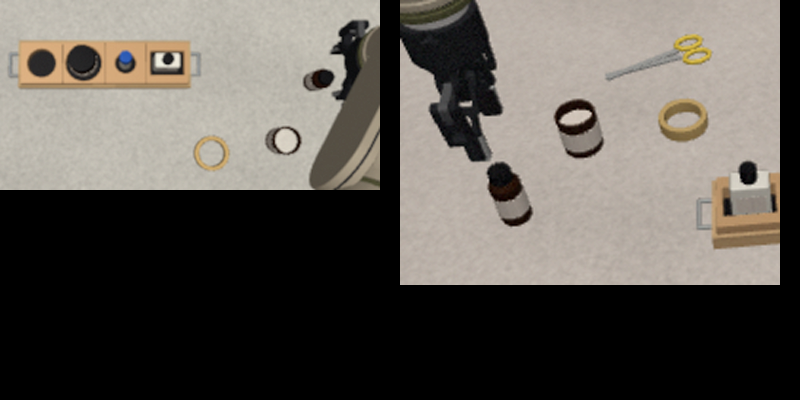

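The flat bottle is in the oblong well, and the hand is above the slim bottle, clear of the open jar. I'll grip it.

```bash
python3 -m jog '-0.015 0 0.2 0 0 0 -0.5;0 0 0.3 0 0 0 -0.5;0 0 0.3 0 0 0 -0.5;0 0 0.19 0 0 0 -0.5;0 0 0 0 0 0 -0.5'
python3 go.py 575.2 -337 201 88.8
python3 -m jog '0 0 0 0 0 0 1;0 0 0 0 0 0 1;0 0 0 0 0 0 1;0 0 0 0 0 0 1;0 0 0 0 0 0 1' 30
python3 -m jog '0 0 -0.2 0 0 0 1;0 0 -0.5 0 0 0 1;0 0 -0.5 0 0 0 1;0 0 0 0 0 0 1;0 0 0 0 0 0 1'
python3 go.py 619 170 320 88.8
```

```text
time: 22.3
tool_pos: [574.0, -337.5, 198.4]
tcp_rot: [-179.8, -0.1, 88.8]
ft_force: [-0.0, 0.3, -0.4]
finger_gap: 64.0
grip_force: 0.0
t 22.3 pos [ 574.  -337.5  198.4] [-1.798e+02 -1.000e-01  8.880e+01] gap 64.0 F [-0.   0.3 -0.4]
shift/100: [ 0.005  0.012 -0.026] after turn: [ 0.005  0.012 -0.026] turn/60: [-0.004 -0.002  0.   ]
time: 22.92
tool_pos: [575.7, -338.8, 203.2]
tcp_rot: [179.8, 0.1, 88.8]
ft_force: [-0.1, 1.1, 6.1]
finger_gap: 35.1
grip_force: 30.9
time: 23.55
tool_pos: [574.9, -338.2, 322.0]
tcp_rot: [180.0, 0.0, 88.8]
ft_force: [-0.7, 0.8, -1.9]
finger_gap: 35.0
grip_force: 30.2
t 23.55 pos [ 574.9 -338.2  322. ] [180.    0.   88.8] gap 35.0 F [-0.7  0.8 -1.9]
shift/100: [5.091 0.334 0.018] after turn: [5.091 0.335 0.02 ] turn/60: [ 0.001  0.    -0.   ]
```

```bash
python3 -m jog '0.3 0.03 0 0 0 0 1;0.45 0.03 0 0 0 0 1;0.5 0.03 0 0 0 0 1;0.5 0.03 0 0 0 0 1;0.5 0.03 0 0 0 0 1'
python3 -m jog '0.5 0.03 0 0 0 0 1;0.5 0.03 0 0 0 0 1;0.5 0.03 0 0 0 0 1;0.5 0.03 0 0 0 0 1;0.5 0.03 0 0 0 0 1'
python3 -m jog '0.34 0.03 0 0 0 0 1;0 0 0.2 0 0 0 1;0 0 0.2 0 0 0 1;0 0 0 0 0 0 1;0 0 0 0 0 0 1'
python3 go.py 619 170 213 88.8
python3 look.py j.png 165 130 140 130 180 90 170 150
```

```text
time: 24.18
tool_pos: [593.8, -111.9, 319.1]
tcp_rot: [-179.8, -0.1, 88.8]
ft_force: [0.4, 0.5, -0.1]
finger_gap: 34.4
grip_force: 30.2
time: 24.8
tool_pos: [614.1, 137.5, 319.1]
tcp_rot: [-179.8, 0.0, 88.8]
ft_force: [2.2, -0.2, -0.2]
finger_gap: 35.2
grip_force: 30.2
time: 25.42
tool_pos: [618.7, 168.8, 280.8]
tcp_rot: [-179.9, 0.0, 88.7]
ft_force: [0.7, -0.8, -0.4]
finger_gap: 34.8
grip_force: 30.2
t 25.425 pos [618.7 168.8 280.8] [-179.9    0.    88.7] gap 34.8 F [ 0.7 -0.8 -0.4]
shift/100: [0.012 0.003 0.678] after turn: [0.012 0.003 0.678] turn/60: [-0.001  0.    -0.002]
```

View pics/j.png

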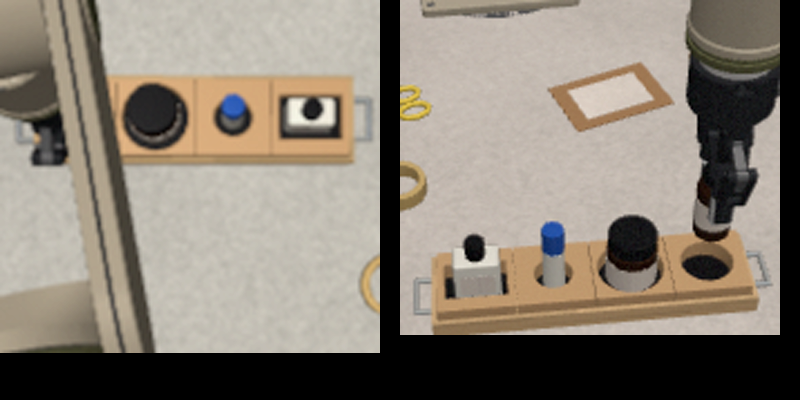

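The slim bottle is above the medium well and in line with it, with the other three seated. I'll lower it.

```bash
python3 -m jog '0.01 0 0.2 0 0 0 1;0 0 0.2 0 0 0 1;0 0 0.14 0 0 0 1;0 0 0.1 0 0 0 1;0 0 0 0 0 0 1'
python3 -m jog '0 0 0 0 0 0 1;0 0 0.02 0 0 0 1;0 0 0 0 0 0 1'
python3 -m jog '0 0 0.015 0 0 0 1;0 0 0 0 0 0 1'
python3 go.py 619 170 213 88.8
```

```text
time: 26.15
tool_pos: [618.4, 170.8, 216.0]
tcp_rot: [-179.9, 0.0, 88.8]
ft_force: [0.2, -0.3, -0.4]
finger_gap: 35.1
grip_force: 30.2
time: 26.52
tool_pos: [618.8, 170.9, 215.5]
tcp_rot: [180.0, -0.0, 88.8]
ft_force: [-0.2, -0.3, -0.4]
finger_gap: 35.0
grip_force: 30.2
time: 26.78
tool_pos: [618.9, 170.9, 214.2]
tcp_rot: [180.0, -0.0, 88.8]
ft_force: [0.1, 0.0, 2.5]
finger_gap: 34.7
grip_force: 30.5
t 26.775 pos [618.9 170.9 214.2] [180.   -0.   88.8] gap 34.7 F [0.1 0.  2.5]
shift/100: [-0.009  0.001  0.012] after turn: [-0.009  0.001  0.012] turn/60: [ 0.001 -0.    -0.   ]
```

```bash
python3 -m jog '0 0 0.01 0 0 0 1;0 0 0 0 0 0 1'
python3 -m jog '0 0 -0.01 0 0 0 -0.5;0 0 0 0 0 0 -0.5;0 0 0 0 0 0 -0.5;0 0 0 0 0 0 -0.5'
python3 -m jog '0 0 -0.2 0 0 0 -0.5;0 0 -0.5 0 0 0 -0.5;0 0 -0.5 0 0 0 -0.5;0 -0.5 0 0 0 0 -0.5;0 -0.5 0 0 0 0 -0.5'
python3 -m jog '0 -0.5 0 0 0 0 -0.5;0 -0.3 0 0 0 0 -0.5;0 0 0 0 0 0 -0.5;0 0 0 0 0 0 -0.5'
python3 look.py k.png 80 130 330 130 50 110 370 150
```

```text
time: 27.02
tool_pos: [618.9, 171.0, 214.1]
tcp_rot: [180.0, -0.0, 88.8]
ft_force: [-4.4, -0.6, 10.0]
finger_gap: 34.7
grip_force: 31.3
time: 27.52
tool_pos: [618.6, 170.9, 213.5]
tcp_rot: [-180.0, 0.0, 88.8]
ft_force: [0.4, -0.2, -0.1]
finger_gap: 64.5
grip_force: 0.0
time: 28.15
tool_pos: [518.3, 173.0, 336.5]
tcp_rot: [179.8, -0.1, 88.8]
ft_force: [-0.3, 1.1, 0.9]
finger_gap: 64.0
grip_force: 0.0
time: 28.65
tool_pos: [439.5, 174.8, 335.2]
tcp_rot: [179.8, -0.0, 88.8]
ft_force: [-0.0, -0.2, 0.6]
finger_gap: 64.1
grip_force: 0.0
```

View pics/k.png

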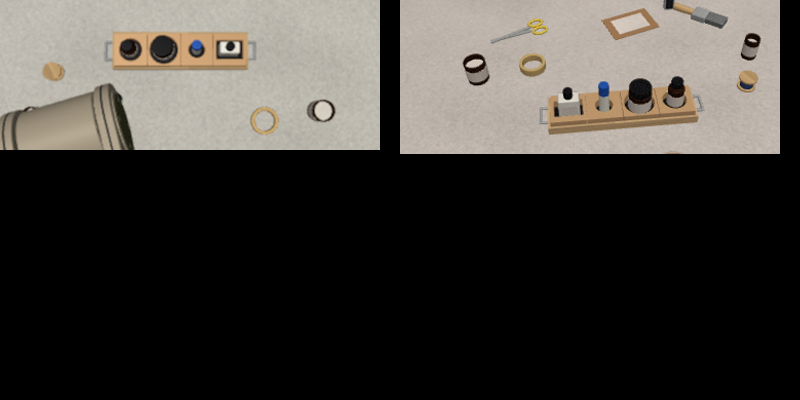

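All four containers stand upright in their wells, and both open ones are where they were. I'll hand in.

```bash
python3 -c "
from bench import *
print(hand_in())"
```

```text
the job is handed in; nothing more can be done
None
```

I put the four closed containers upright in their matching wells and left the two open ones standing where they were; the job was handed in at about 29 s of robot time, with no verdict returned.

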